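# Hold the cheese block in the corner of the wire cutter

## Task

Get the cheese cutter loaded for the cut: first swing its wire bow up and back, out of the way, then take the large block of cheese from the wooden board, lay it flat on the cutter's bed under the bow and press it into the corner, its long side flat against the low back fence and its end flat against the thickness stop, touching both at once. Finish while still holding it pressed firmly against both - do not let go - with the bow still up, and leave the other things on the counter as they are.

Things in the scene. Friction and masses are not known exactly. Their poses are not given: they have to be found in the camera images.
- cutter: wire cheese cutter, fixed to the counter: white marble bed 130 mm deep (x) by 300 mm wide (y), its top 26 mm above the counter. Origin on the counter under the middle of the bed. Own +x points away from the operator to the back fence, own +y to the operator's left, towards the thickness stop. The bow's wire comes down into a slot across the bed at own y = +50 mm
- fence: the cutter's low steel back fence, fixed, 16 mm high above the bed, 6 mm thick, along the whole width of the bed (y) with an 8 mm gap at the wire. Origin on the bed's top in the fence's front face, the face that looks to own -x; same axes as the cutter. The face lies 45 mm behind the bed's middle
- stop: the thickness stop, a steel angle plate clamped firmly on the bed beyond the wire, 36 mm high, its face 80 mm long (along x). It does not move, but it is clamped at another distance each time: its face stands 15 to 40 mm to the left (own +y) of the wire. Origin on the bed's top at the middle of its face, which looks to own -y; same axes as the cutter
- bow (a joint): angle of the cutter's wire bow, rad: 0 = down, the wire in the bed; it grows as the handle is swung up and back; about 1.57 = upright, 1.75 = fully back against its end stop. Its hinge is stiff (about 0.45 N m of friction) and it stays where it is left, leaning or not. Starts between 0 and 0.35. The bow is a steel rod 8 mm thick, 70 mm above the wire and in one plane with it
- bow_grip (a point): place to take the bow's black cross handle: a round bar 20 mm thick and 130 mm long, parallel to the hinge (cutter's y), on the front end of the bow. This point is on the bar's axis 40 mm to the right (cutter's -y) of its middle, clear of the rod. Bow down, it lies 60 mm above the counter, 100 mm in front of the bed's middle; it moves with the bow
- bow_hinge (a point): the bow's hinge, at the height of the bed's top, 85 mm behind the bed's middle, in the wire's plane; the axis runs along the cutter's y. With the bow down, the handle's axis is 185 mm in front of it and 34 mm above it
- board: wooden serving board, fixed, 260 x 200 mm and 16 mm thick, with a short tongue at the robot's side, on which the two pieces of cheese lie. Origin on the counter under its middle
- block_center (a point): the large block of firm cheese, 50 mm (own x) by 110 mm (own y) and 58 mm high, about 0.34 kg, lying on the wooden board; point at its centre, 29 mm above its underside. Either end may go to the stop and either long side to the fence, but it stays on its underside. It slides easily on the steel and marble (friction about 0.35)
- block: the same large block; origin in the middle of its underside, same axes
- piece_center (a point): the small leftover piece of cheese, 45 x 48 mm and 40 mm high, on the same wooden board as the large block; its place and the large block's may be swapped. Point half-way up its middle. Not to be disturbed
- mug: white mug, 80 mm across, 95 mm high; origin under its centre
- oil: green oil bottle, 68 mm across, 230 mm high; origin under its centre
- spice: brown glass spice jar, 48 mm across, 85 mm high; origin under its centre
- bowl: blue bowl, 100 mm across, 42 mm high; origin under its centre
- ramekin: white small bowl, 84 mm across, 48 mm high; origin under its centre
- knife: kitchen knife lying flat, 305 mm long, its handle 16 mm thick; origin near its middle, under it; own x axis from handle to tip
There are look-alikes about, which are no part of the job. Of the things that look like the block, the smaller one is meant.

How it is judged (in metres and radians):
On the way:
1. the bow is swung up and back, at least 1.4 rad (80 degrees) (value of joint bow above 1.4 rad), for 0.2 s.
At the end, for the whole second after the job is handed in: Bow still up (over 1.4 rad); large block flat on the bed (3 mm, 0.05 rad), long side within 3 mm of the fence and end within 3 mm of the stop, square within 0.04 rad, pressing on each with over 1.5 N, at rest and held by the fingers (over 1.5 N) (value of joint bow above 1.4 rad and x of block_center in the frame of fence between -0.028 and -0.022 m and y of block_center in the frame of stop between -0.058 and -0.052 m and z of block_center in the frame of fence between 0.026 and 0.032 m and angle between the y axis of block and the y axis of cutter, either way round below 0.04 rad and angle between block_center's own z axis and vertical below 0.05 rad and contact force between block and fence above 1.5 N and contact force between block and stop above 1.5 N and contact force between the fingers and block above 1.5 N and linear speed of block below 0.02 m/s); the arm keeps its last pose, push and grip.
It fails at once if another thing on the counter is moved by more than 30 mm (distance of any of piece_center, mug, oil, spice, bowl, ramekin, knife from where it was at the start of the episode above 0.03 m).
It also fails if it takes over 72 s, if anything falls off the work surface, if the arm or the gripper's body presses on something with over 40 N, if the wrist force passes 120 N, or if a joint passes its speed limit or range.

## Robot

A 6-joint arm with a two-finger parallel gripper is mounted at the origin on the work surface. World frame = base frame: x ahead of the robot, y to its left, z up, the work surface at z = 0. Lengths are in mm, angles in rad, forces in N, time in s.
With the tool pointing down it reaches from about 425 to 950 mm from the base axis. Payload 3.5 kg.
Tool frame: the origin (TCP) lies on the centre line of the jaws, within the pads' length; the fingertips stand 25 mm ahead of it and the grasp point (between the pads) lies 6 mm ahead of it; z points along the fingers, y is the direction in which the jaws open and shut (so a half turn about z gives the same grasp; the last joint's range is limited). The gripper opens to 85 mm and grips with 20 to 120 N. Pads are 22 mm wide; open, the fingers measure 114 mm over their backs; the gripper's body (76 mm by 85 mm) begins 54 mm behind the grasp point. The pads swing forward as they close: fully open they stand 13 mm farther back than shut.
Start: joints at [-1.364, 0.286, 1.577, -0, 1.279, -0.15], TCP at [235.785, -632.465, 256.325] pointing down, gripper open.
Joint ranges: [-2.77, 2.77], [-0.9, 2.22], [0.21, 2.48], [-1.53, 4.67], [0.24, 2.81], [-2.84, 2.84]. Speed limits (rad/s): [2.79, 2.79, 3.14, 3.14, 3.14, 3.14].

## Interface

Orientations are given as a unit quaternion [x, y, z, w].
In Python, from bench import r gives the robot as it stands. Calls block until the motion is done:
- r.movep(position, orientation): joint-space move of the TCP to a pose.
- r.move_linear(position, rotation=None, rate=150, f_stop=None): straight line of the TCP; rotation=None keeps the orientation; rate is the mean speed in mm/s. With f_stop (N) it stops when the force on the tool has changed by that much, and returns True; else False.
- r.set_joints(angles): joint-space move.
- r.grip(opening, grasp_force=None): finger opening in mm; grasp_force is the grip in N (None keeps the last); returns when the fingers have stopped.
- r.wait(seconds).
- r.solve_ik(position, orientation): joint angles nearest the present ones, or None.
- r.read_state(): the state.
- r.snapshot(name): name is "side" or "top"; returns a dict with "img" (384x512x3 uint8, blue, green, red), "z_map" (384x512 float32, mm along the optical axis (not along the pixel's ray), 0 where there is no reading), "fx", "fy", "cx", "cy" (pixels), "R" (3x3) and "t" (3): a world point X has camera coordinates R X + t. Camera axes: x right, y down, z forward; pixel columns grow to the right and rows downward; lengths in mm; the calibration is good to about 2 mm. A picture is of the moment at which its call begins.
A pose or a line that the arm cannot do raises r.PlanningError and nothing moves.
- r.sign_off(): hands the job in, once; it reports no verdict.
The state is a dict: "clock": time; "joint_positions": joint angles; "qd": joint speeds; "joint_torque": joint torques, N m; "position": TCP position; "tcp_rot": TCP orientation; "ft_force": force on the tool from outside, world axes, zero at the start; "moment": the same for the moment, N m; "width": finger opening in mm.
Only numpy, scipy, OpenCV 4.12 (cv2) and the standard library are available. Lean on these libraries where they do the work, as an engineer would, in place of code of your own. Each camera call takes 0.05 s, during which the arm holds its last target. There are 200 camera calls.

## Working session

There is one attempt and no reset: what is moved stays moved. The work goes in short steps, each a Python script; the robot and the scene stay as the last script left them, time stands still between calls to the robot, and variables do not carry over. Pictures are saved under pics/ and viewed, about 8 in all and at most 12, crops included, and the job is handed in when it is done.

```bash
ls; mkdir -p pics
cat > h.py <<'E'
import numpy as np, cv2
from bench import r
def snap(n):
    return r.snapshot(n)
def pts(s):
    z=s["z_map"]; v,u=np.mgrid[0:z.shape[0],0:z.shape[1]]
    c=np.dstack([(u-s["cx"])/s["fx"]*z,(v-s["cy"])/s["fy"]*z,z])
    w=(c-np.array(s["t"]))@np.array(s["R"]); w[z==0]=np.nan
    return w
E
python3 - <<'E'
from h import *
import pickle
for n in("top","side"):
    s=snap(n); pickle.dump(s,open(n+"0.pkl","wb"))
    cv2.imwrite(f"pics/{n}0.png",cv2.resize(s["img"],(800,600)))
    R=np.array(s["R"]);print(n,-R.T@s["t"],R[2],s["fx"])
print(r.read_state())
E
```

```text
pics
top [ 191.53358807 -100.69233773 1382.99418697] [ 2.03039074e-01 -6.33113742e-04 -9.79170431e-01] 353.6803248344879
side [ 53.8418396  911.30145668 955.71003781] [ 0.30224109 -0.71521577 -0.63017198] 472.7557920417004
{'clock': 0.1, 'joint_positions': array([-1.36400852e+00,  2.87139899e-01,  1.57802145e+00,  1.55938103e-05,
        1.27857923e+00, -1.50022366e-01]), 'qd': array([-0.00018043, -0.00228756, -0.00255335,  0.00032513,  0.00012651,
       -0.0006506 ]), 'joint_torque': array([ 9.05727666e-04, -4.07292795e+01, -2.93699062e+01, -1.12215532e-04,
        3.38876569e-03,  2.04135102e-05]), 'position': array([ 235.67528147, -631.95378446,  255.04849146]), 'tcp_rot': array([ 9.84127811e-01,  1.77457879e-01, -2.30169426e-05, -1.07374217e-03]), 'ft_force': array([ 0.03130899, -0.732395  ,  0.19088314]), 'moment': array([-0.05493021, -0.0222878 ,  0.02804681]), 'width': 85.45997169665381}
```

View pics/top0.png

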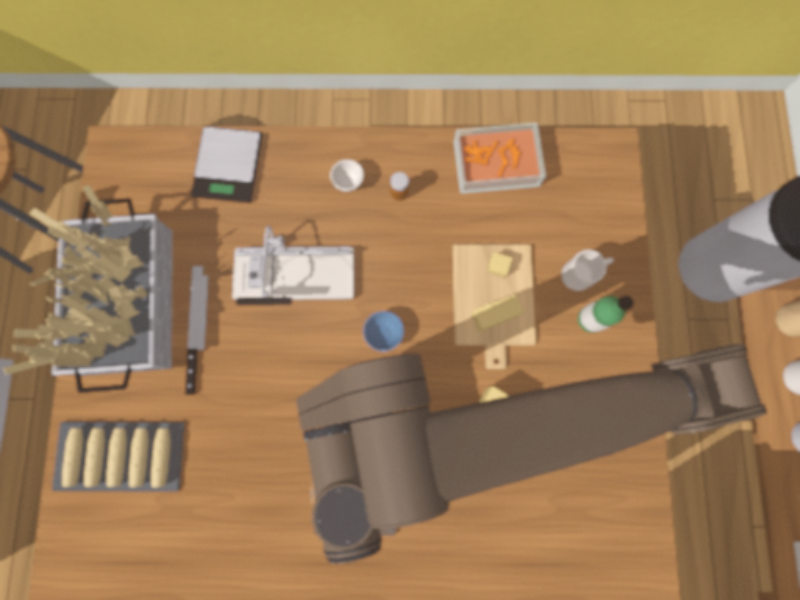

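View pics/side0.png

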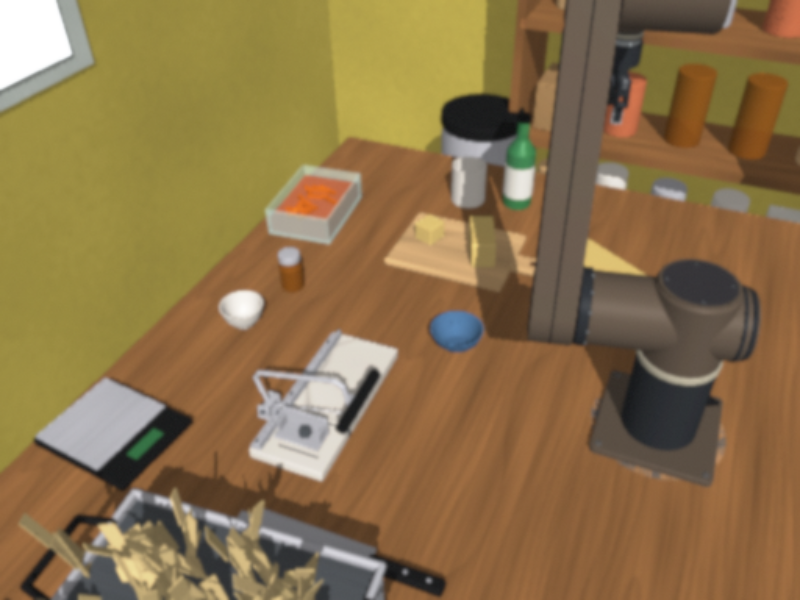

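The top view has three cheese-coloured things: the large block on the board at (497,313), the small piece at (501,264), and a bigger wedge lying off the board at (495,397). The block on the board fits: it is oblong, and it is smaller than the look-alike wedge. The cutter bed is at (295,273), the stop at its left end (255,270) and the black handle at (264,300). I'll measure these and confirm the block in a crop.

```bash
cat > m.py <<'E'
from h import *
import pickle
def rect(p):
    c,(a,b),t=cv2.minAreaRect(p[:,:2].astype(np.float32)); return np.round(c,1),np.round((a,b),1),round(t,2)
if __name__=="__main__":
  k=1.5625
  for n in("top","side"):
    s=pickle.load(open(n+"0.pkl","rb")); w=pts(s); im=s["img"]; Z=w[...,2]; X=w[...,0];Y=w[...,1]
    hsv=cv2.cvtColor(im,cv2.COLOR_BGR2HSV)
    if n=="top": a,b=slice(int(140),int(225)),slice(int(285),int(350)); c,d=slice(145,200),slice(140,235)
    else: a,b=slice(130,185),slice(240,350); c,d=slice(210,310),slice(155,260)
    print(n,"counter z",np.nanmedian(Z[c,d]))
    mask=np.zeros(Z.shape,bool); mask[a,b]=1
    top=mask&(Z>66)&(Z<84); print("block top",top.sum(),rect(w[top]),np.median(Z[top]))
    pc=mask&(Z>50)&(Z<62); print("50-62",pc.sum(),rect(w[pc]))
    bd=mask&(Z>11)&(Z<21); print("board",rect(w[bd]))
    mask[:]=0; mask[c,d]=1
    bed=mask&(Z>20)&(Z<31)&(hsv[...,1]<60)&(hsv[...,2]>120); print("bed",bed.sum(),rect(w[bed]),np.median(Z[bed]))
    blk=mask&(hsv[...,2]<60)&(Z>35); print("handle",blk.sum(),rect(w[blk]),np.percentile(Z[blk],[5,50,95]))
    hi=mask&(Z>55)&(Z<70)&(hsv[...,2]>90); print("stop?",hi.sum(),rect(w[hi]) if hi.sum() else 0)
    A=cv2.resize(im[a,b],None,fx=5,fy=5,interpolation=cv2.INTER_CUBIC); C=cv2.resize(im[c,d],None,fx=4,fy=4,interpolation=cv2.INTER_CUBIC)
    H=max(A.shape[0],C.shape[0]); pad=lambda q:cv2.copyMakeBorder(q,0,H-q.shape[0],0,5,0)
    o=np.hstack([pad(A),pad(C)]); f=min(1,800/o.shape[1],600/o.shape[0]); cv2.imwrite(f"pics/{n}crop.png",cv2.resize(o,None,fx=f,fy=f))
E
python3 m.py
```

```text
top counter z 20.254216737673104
block top 389 (array([ 423.3, -339.8]), array([ 50.4, 109.7]), 22.14) 73.54900773719287
50-62 148 (array([ 470.3, -347.7]), array([ 94.7, 192. ]), 69.64)
board (array([ 473.2, -344.5]), array([209.2, 277.4]), 89.13)
bed 1917 (array([544.5, 167.9]), array([160. , 301.4]), 0.66) 25.82414981034551Traceback (most recent call last):
  File "m.py", line 19, in <module>
    blk=mask&(hsv[...,2]<60)&(Z>35); print("handle",blk.sum(),rect(w[blk]),np.percentile(Z[blk],[5,50,95]))
                                                                           ~~~~~~~~~~~~~^^^^^^^^^^^^^^^^^^
    return _quantile_unchecked(
        a, q, axis, out, overwrite_input, method, keepdims, weights)
    return _ureduce(a,
                    func=_quantile_ureduce_func,
    ...<5 lines>...
                    overwrite_input=overwrite_input,
                    method=method)
    r = func(a, **kwargs)
    result = _quantile(arr,
                       quantiles=q,
    ...<2 lines>...
                       out=out,
                       weights=wgt)
    slices_having_nans = np.isnan(arr[-1, ...])
                                  ~~~^^^^^^^^^
IndexError: index -1 is out of bounds for axis 0 with size 0
```

```bash
sed -i 's/hsv\[...,2\]<60)&(Z>35)/hsv[...,2]<75)\&(Z>30)/; s/np.percentile(Z\[blk\],\[5,50,95\])/Z[blk].mean(),w[blk].mean(0)/' m.py; python3 m.py
```

```text
top counter z 20.254216737673104
block top 389 (array([ 423.3, -339.8]), array([ 50.4, 109.7]), 22.14) 73.54900773719287
50-62 148 (array([ 470.3, -347.7]), array([ 94.7, 192. ]), 69.64)
board (array([ 473.2, -344.5]), array([209.2, 277.4]), 89.13)
bed 1917 (array([544.5, 167.9]), array([160. , 301.4]), 0.66) 25.82414981034551
handle 15 (array([440.7, 236.1]), array([73.9,  2. ]), 89.99) 112.02743439367629 [440.90144042 240.44214562 112.02743439]
stop? 40 (array([544.8, 231.9]), array([ 28.9, 165.3]), 89.76)
side counter z 0.9249303367282037
block top 300 (array([ 422.8, -335.2]), array([ 49.9, 115.5]), 22.2) 71.68366062837319
50-62 160 (array([ 470.8, -336.8]), array([ 78. , 199.2]), 71.58)
board (array([ 480.4, -362.5]), array([317.9, 320.8]), 19.99)
bed 3013 (array([544.3, 168.9]), array([163.1, 304.5]), 0.72) 24.5051858363964
handle 283 (array([439.5, 222. ]), array([ 16.7, 127.6]), 1.62) 107.73491114017116 [438.83204628 226.17814724 107.73491114]
stop? 104 (array([550.4, 234.4]), array([ 32. , 156.9]), 89.68)
```

```bash
cat > m2.py <<'E'
from m import *
s=pickle.load(open("top0.pkl","rb")); w=pts(s)
# height map of the cutter in world grid rows
Z=w[...,2]
print("cols y:",np.round(w[175,140:235:5,1]))
for v in range(140,200,2): print(v,int(np.nanmedian(w[v,145:230,0])),' '.join('%3d'%z for z in np.nan_to_num(Z[v,145:205:2])))
E
python3 m2.py
```

```text
cols y: [360. 342. 313. 294. 267. 244. 233. 215. 194. 174. 155. 135. 116.  96.
  76.  57.  37.  17.  -1.]
140 680  -1   1   0   4   4  -5  -9   3  -1   0   2  -2  -1   0  -2  -2  -3   1   0   5   2   0   0   1  -2  -3  -2  -6   0   1
142 672   2   2  -6   1  -3  -5  -1  -4   1   1  -4  -1   2  -1   0   0   1   3  -1  -6  -3   2  -2   4  -1   0  -8   0  -7  -5
144 663  -3   0   3   0  -3  -3   0   4   1  -3  -4   0   0   1  -1   2   4   1   4   0   5  -1  -6   3   7   0  -1   1  -1  -3
146 655   0   2   3  -9  -1  -1  -3  -4   1   7   1   0   3 102   0   0  -5   1   0   0   0   2  -3  -1   3   0   3   3  -4   2
148 646  -4   0   2  -4   0   0  -2  -1   0  -5   1   0  -4 103  65   0   3   0   5   0   3   0   1   0  -1  -3   1  -1  -3   1
150 638  -3   2  -4  -1   1   0   0   1  -2   0   0  -4  98 105  55  -1  -1  -5   0  -2  -1   3  -1  -3   0  -3  -1  -2  -2  -4
152 629  -2  -5  -2   0  -1   5  -1  -2   0  -1  -4   3 105  29  42  30  32  31   1   3  -1  -2   2   2   0   0  -1   2   5   0
154 620   0  -4  -1  -4   5   0   2  -1  -5  -1  -1   5 109  33  31  32  30  31  -3   0  -2   0   
[... 2145 characters left out ...]
   0  30  22  24  27  27  22  30  31  26  26  24  27  25  27
190 465   1  -2  28 108 103 105 105 103 108 107 111 109 109 109 108 111 112 111 112 105 105  22  28  22  27  26  22  23  25  26
192 462  -3   0   7 109 107 113 117 112 112 113 114 111 107 108 109 110 113 111 110 114 109   2  -3   0  -2   2   2   2   0   0
194 454  -5  -4  -3 109 106 106 106 111 109 107 104 105 109 103 105 104 107 108 103 105 103   3  -5   2   0   0   2  -2   1   1
196 447  -2   0   0   0   2   3   2   0   5  -1   1   1   0   0  -1  -1   0   1   0  -1  -2  -3  -3   4   4  -4  -1   3   2   3
198 438   2   3  -1  -3  -3  -3  -2   1  -1  -4   0   0   3  -3   2   1   0  -5   3  -2  -1  -3  -1  -2   0  -3   1   0   0   2
```

View pics/topcrop.png

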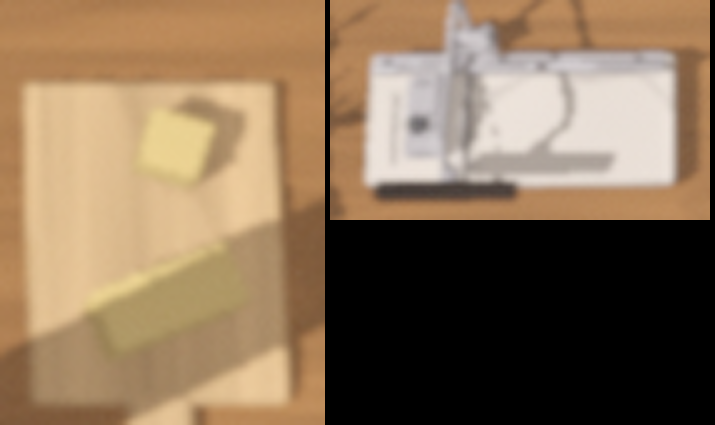

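```bash
cat >> h.py <<'E'
def down(yaw):  # tool pointing down, jaw axis (tool y) along world angle yaw
    a=(np.pi/2+yaw)/2   # tool y -> (sin2a,-cos2a)
    return [np.cos(a),np.sin(a),0,0]
E
python3 - <<'E'
from m import *
s=pickle.load(open("top0.pkl","rb")); w=pts(s);Z,X,Y=w[...,2],w[...,0],w[...,1]
p=(Z>47)&(Z<64)&(X>465)&(X<560)&(Y<-290)&(Y>-400); print("piece",p.sum(),rect(w[p]))
st=(Z>54)&(Z<70)&(X>485)&(X<575)&(Y<270)&(Y>225); print("stop",st.sum(),rect(w[st]))
s=pickle.load(open("side0.pkl","rb")); w=pts(s);Z,X,Y=w[...,2],w[...,0],w[...,1]
st=(Z>35)&(Z<60)&(X>485)&(X<575)&(Y<275)&(Y>225); print("stop side",st.sum(),rect(w[st]))
b=(Z>20)&(Z<31)&(X>455)&(X<600)&(Y<330)&(Y>10);print("bed",rect(w[b]))
for n,P,yaw in [("grip",[441,178,106],.012),("gripup",[668,178,212],.012),("blk",[423,-338,63],np.radians(22.14)),("cut",[549,180,73],.012)]:
  for y in(yaw,yaw-np.pi):
    q=r.solve_ik(P,down(y)); print(n,round(y,2),None if q is None else np.round(q,2))
E
```

```text
piece 112 (array([ 544.4, -350. ]), array([47.3, 39.5]), 72.68)
stop 31 (array([528., 244.]), array([74.1,  6.7]), 0.41)
stop side 325 (array([531.4, 257.7]), array([34.2, 87.4]), 89.27)
bed (array([531.6, 168.8]), array([137.6, 304.5]), 0.72)
grip 0.01 [ 0.17  0.03  2.17 -0.    0.94  0.16]
grip -3.13 None
gripup 0.01 [ 0.11  0.36  1.57 -0.    1.21  0.1 ]
gripup -3.13 None
blk 0.39 [-0.86  0.24  2.03 -0.    0.87 -1.25]
blk -2.76 [-0.86  0.24  2.03 -0.    0.87  1.89]
cut 0.01 [ 0.14  0.3   1.93 -0.    0.91  0.13]
cut -3.13 None
```

The crop confirms the choice: the block is the oblong at crop (168,300), and the separate small piece is at (175,145). Bow first.

Run:
```python
from h import *
yaw=.012; q=down(yaw)
p=r.read_state()["position"]
r.move_linear([p[0],p[1],400],rate=300)
r.movep([440,178,260],q)
r.grip(60)
r.move_linear([440,178,106],q,rate=120,f_stop=12)
print(r.read_state()["position"]-[440,178,106])
f0=r.read_state()["ft_force"]
r.grip(10,30)
s=r.read_state(); print(s["width"],s["position"],s["ft_force"]-f0,s["clock"])
hx,hz=615.,26.; th0=np.arctan2(100-hz,hx-440.5); R=188.1
print("bow0",th0-.1817)
ok=True
for th in np.linspace(th0,1.68+.1817,12)[1:]:
    x=hx-R*np.cos(th); z=hz+R*np.sin(th)+6
    if r.move_linear([x,178+yaw*(x-440),z],q,rate=120,f_stop=45): ok=False
    s=r.read_state(); print(np.round(th-.1817,2),np.round(s["position"]-[x,178+yaw*(x-440),z],1),np.round(s["ft_force"]-f0,1),round(s["width"],1))
    if not ok: break
print(s["clock"])
```

```text
[0.62361326 0.13460174 0.79820646]
18.666180014679455 [442.41417108 178.07649972 106.71009989] [ 6.83296349  0.10843011 -4.40619673] 5.95
bow0 0.21938162114146229
0.35 [-0.4  0.  -0.1] [-1.4 -0.3  0.1] 18.9
0.48 [-0.8  0.1  0.6] [-5.8 -1.1  3.9] 18.6
0.62 [-1.5  0.1  1.2] [-10.4  -0.7   8.3] 19.3
0.75 [-1.8  0.1  2.5] [-14.1  -1.6  14.4] 19.2
0.88 [-0.6  0.1  4.9] [-13.8  -3.2  18.8] 19.0
1.02 [1.5 0.2 4.9] [-6.1 -1.6 13.3] 18.6
1.15 [2.1 0.2 4.4] [-1.7 -0.2  9.6] 18.6
1.28 [2.2 0.2 3.6] [-1.   0.3  6.8] 18.9
1.41 [1.6 0.1 2.1] [-0.2  0.8  5.5] 18.7
1.55 [0.7 0.1 0.8] [1.6 0.8 4. ] 19.0
1.68 [-0.   0.2 -0.3] [0.7 0.2 1.4] 18.6
9.8917
```

Run:
```python
from h import *
import pickle
r.grip(45)
p=r.read_state()["position"]
r.move_linear([p[0],p[1],330],rate=200)
yb=np.radians(22.14)
r.movep([423,-338,300],down(yb))
r.grip(70)
s=snap("side"); pickle.dump(s,open("side1.pkl","wb")); w=pts(s)
hsv=cv2.cvtColor(s["img"],cv2.COLOR_BGR2HSV)
m=(hsv[...,2]<75)&(w[...,2]>140)&(w[...,2]<240)&(w[...,0]>560)&(w[...,0]<740)&(w[...,1]>120)&(w[...,1]<300)
print("handle",m.sum(),w[m].mean(0) if m.sum() else 0)
cv2.imwrite("pics/side1.png",cv2.resize(s["img"],(800,600)))
print(r.read_state()["clock"],r.read_state()["position"])
```

```text
handle 268 [663.20135733 232.15873811 211.42169347]
13.4833 [ 423.13826822 -337.85443781  299.99784224]
```

View pics/side1.png

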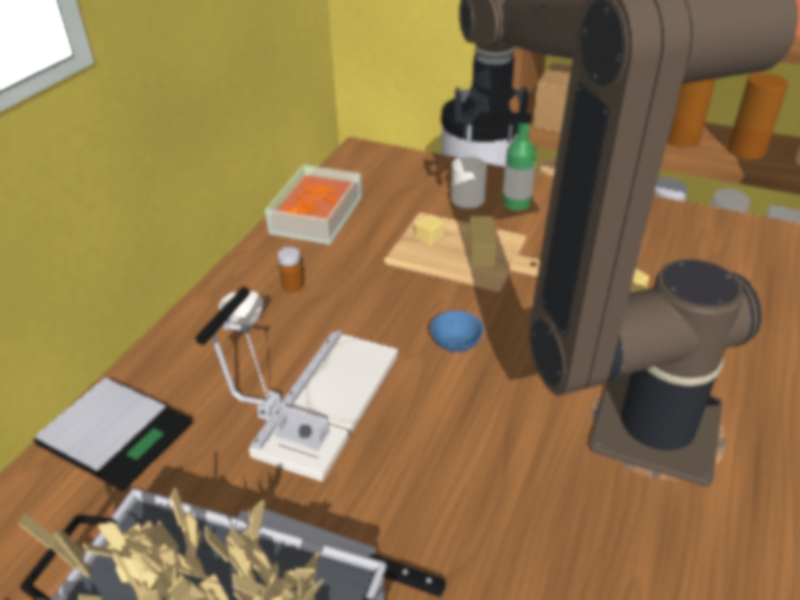

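The bow stands up with its handle at (222,315) px, around 1.65 rad. The block still lies on the board at (483,240). Next I grasp and carry it.

Run:
```python
from h import *
import pickle
yb=np.radians(22.14)
print(r.move_linear([423,-338,63],down(yb),rate=150,f_stop=12))
f0=r.read_state()["ft_force"]
r.grip(40,50)
s=r.read_state(); print(s["width"],s["position"],s["ft_force"]-f0)
r.move_linear([423,-338,190],down(yb),rate=120)
s=r.read_state(); print(s["width"],s["position"],s["ft_force"]-f0)
q=down(.012)
r.movep([529,155,190],q)
s=snap("side"); pickle.dump(s,open("side2.pkl","wb"))
cv2.imwrite("pics/side2.png",cv2.resize(s["img"][130:330,60:327],(800,600),interpolation=cv2.INTER_CUBIC))
s=snap("top"); pickle.dump(s,open("top2.pkl","wb"))
s=r.read_state(); print(s["clock"],s["width"],s["position"],s["ft_force"])
```

```text
False
49.07983726603879 [ 423.55206804 -338.50618885   63.97078391] [0.02543717 0.67355719 2.99576177]
49.70838142025522 [ 422.4756493  -337.43414668  188.72644891] [-0.28361495  0.74552565 -3.21455149]
18.6667 49.20653790935871 [529.31485991 154.10755079 189.99172071] [-0.18456784 -0.7230025  -3.1526617 ]
```

View pics/side2.png

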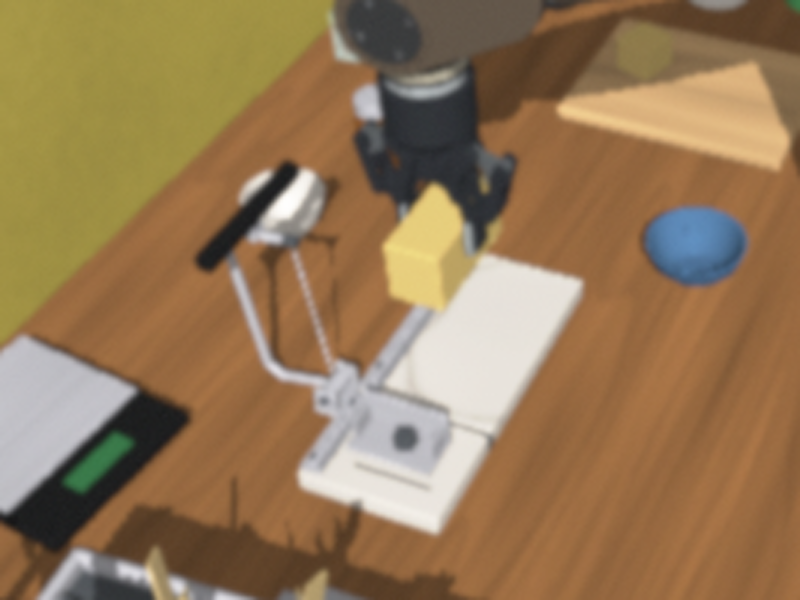

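The block hangs level in the jaws at (430,250), in front of the upright bow, with the stop at (405,430) clear. Now I set it down and press it in.

Run:
```python
from h import *
q=down(.012)
f0=r.read_state()["ft_force"]
def rep(n):
    s=r.read_state(); print(n,np.round(s["position"],1),np.round(s["ft_force"]-f0,1),np.round(s["moment"],2),round(s["width"],1),round(s["clock"],1)); return s["position"]
r.move_linear([529,155,90],q,rate=120)
rep("above")
print(r.move_linear([529,155,66],q,rate=25,f_stop=5)); p=rep("down")
print(r.move_linear([p[0],p[1]+50,p[2]],q,rate=25,f_stop=10)); p2=rep("stop")
print(r.move_linear([p[0]+40,p2[1],p[2]],q,rate=20,f_stop=10)); rep("fence")
```

```text
above [529.8 155.1  90.9] [-0.1  0.3  0.2] [-0.01 -0.07  0.02] 49.5 19.6
True
down [528.9 155.   73.9] [0.6 0.8 7.4] [-0.07  0.05 -0.01] 49.7 20.3
True
stop [528.9 188.7  73.9] [ 0.3 -1.2  5.7] [-0.    0.07  0.03] 49.1 21.6
True
fence [549.6 188.3  74. ] [-1.6  0.2  6.1] [ 0.06 -0.    0.06] 49.6 22.8
```

```bash
cat > press.py <<'E'
from h import *
import sys
q=down(.012); f0=np.array([-.18,-.72,-3.15])
for a in sys.argv[1:]:
    t=[float(v) for v in a.split(",")]
    r.move_linear(t,q,rate=15,f_stop=35); r.wait(.3)
    s=r.read_state(); print(t,np.round(s["position"],1),np.round(s["ft_force"]-f0,1),np.round(s["moment"],2),round(s["width"],1),round(s["clock"],1))
E
python3 press.py 549.6,191,74 549.6,193,74 552,193,74 554,193,74
```

```text
[549.6, 191.0, 74.0] [549.6 189.1  74. ] [-2.  -7.2  8. ] [-0.89  0.48  0.3 ] 49.4 23.4
[549.6, 193.0, 74.0] [549.7 189.2  74.1] [ -1.9 -13.3   9.4] [-1.79  0.52  0.36] 49.5 24.0
[552.0, 193.0, 74.0] [550.  189.2  74.1] [ -9.8 -12.9  15.7] [-1.81  1.45  0.39] 49.1 24.6
[554.0, 193.0, 74.0] [550.2 189.2  74.2] [-14.4 -14.2  21.4] [-1.78  2.34  0.39] 49.6 25.2
```

```bash
python3 press.py 553,192.5,75.5
python3 - <<'E'
from m import *
from scipy.spatial.transform import Rotation as Ro
print(Ro.from_quat(r.read_state()["tcp_rot"]).as_matrix().round(3))
o=[]
for n in("side","top"):
    s=snap(n); pickle.dump(s,open(n+"3.pkl","wb")); w=pts(s); im=s["img"]
    hsv=cv2.cvtColor(im,cv2.COLOR_BGR2HSV)
    yel=(hsv[...,0]>18)&(hsv[...,0]<36)&(hsv[...,1]>75)&(hsv[...,2]>70)
    reg=(w[...,0]>500)&(w[...,0]<600)&(w[...,1]>110)&(w[...,1]<265)&(w[...,2]>30)
    m=yel&reg; P=w[m]; print(n,m.sum(),np.percentile(P,[2,50,98],axis=0).round(1).tolist())
    t=m&(w[...,2]>77); 
    if t.sum()>10: print(" top",t.sum(),rect(w[t]),np.linalg.lstsq(np.c_[w[t][:,:2]-w[t][:,:2].mean(0),np.ones(t.sum())],w[t][:,2],rcond=None)[0].round(3))
    v,u=np.where(m); c=im[max(0,v.min()-25):v.max()+35,max(0,u.min()-30):u.max()+40]; f=min(400/c.shape[1],590/c.shape[0])
    o.append(cv2.resize(c,None,fx=f,fy=f,interpolation=cv2.INTER_CUBIC))
H=max(x.shape[0] for x in o); cv2.imwrite("pics/c3.png",np.hstack([cv2.copyMakeBorder(x,0,H-x.shape[0],0,0,0) for x in o]))
E
```

```text
[553.0, 192.5, 75.5] [550.  189.2  74.2] [ -9.  -11.8  10.7] [-1.63  1.29  0.4 ] 49.2 25.8
[[-0.016  1.    -0.009]
 [ 1.     0.016 -0.008]
 [-0.008 -0.01  -1.   ]]
side 607 [[522.2, 166.3, 35.2], [542.7, 213.8, 81.0], [573.9, 243.9, 124.7]]
 top 424 (array([548.6, 205.8]), array([78. , 56.7]), 88.55) [-0.173 -0.086 84.29 ]
top 187 [[524.3, 130.7, 44.6], [542.8, 149.4, 82.3], [571.4, 171.5, 90.0]]
 top 133 (array([537.6, 150.9]), array([69.8, 42.4]), 4.47) [-0.592 -0.505 87.317]
```

View pics/c3.png

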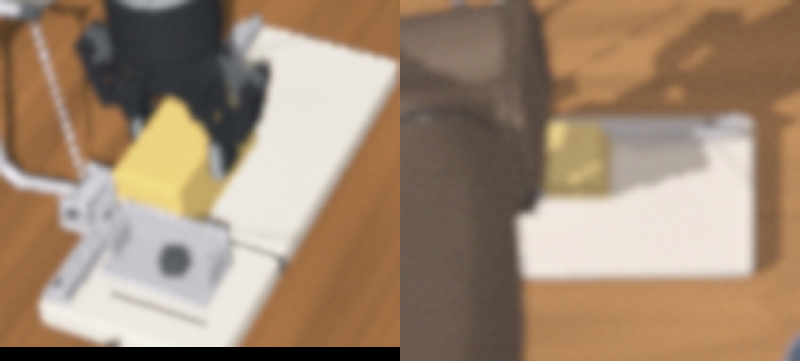

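Run:
```python
from m import *
s=pickle.load(open("side3.pkl","rb")); w=pts(s); hsv=cv2.cvtColor(s["img"],cv2.COLOR_BGR2HSV)
yel=(hsv[...,0]>18)&(hsv[...,0]<36)&(hsv[...,1]>75)&(hsv[...,2]>70)
t=yel&(abs(w[...,0]-549)<22)&(w[...,1]>200)&(w[...,1]<241)&(abs(w[...,2]-83)<9)
A=w[t]; print(t.sum(),np.linalg.lstsq(np.c_[A[:,:2]-A[:,:2].mean(0),np.ones(len(A))],A[:,2],rcond=None)[0].round(3))
e=yel&(abs(w[...,0]-549)<40)&(w[...,1]>200)&(w[...,1]<255)&(w[...,2]>64)&(w[...,2]<92)
print("x ext",np.percentile(w[e][:,0],[1,99]),"y max",np.percentile(w[e][:,1],99))
m=(hsv[...,2]<75)&(w[...,2]>140)&(w[...,2]<240)&(w[...,0]>630)&(w[...,0]<740)&(w[...,1]>120)&(w[...,1]<300)
h=w[m].mean(0); print("handle",h,"bow~",np.pi-np.arctan2(h[2]-3-26,h[0]+3-615)-.1817)
s=r.read_state(); print(s["ft_force"],s["qd"].round(4),s["clock"])
```

```text
208 [-6.0000e-03 -1.6000e-02  8.1991e+01]
x ext [522.41245517 572.82302711] y max 244.9547695922056
handle [663.39314813 232.38437025 211.14553073] bow~ 1.6641016095120618
[ -9.01995717 -12.34319258   7.50959472] [ 0.0008 -0.0004 -0.0008 -0.002   0.0003 -0.0005] 25.875
```

```bash
python3 -c "
from h import *
r.sign_off(); print(r.read_state()['clock'])"
```

```text
the job is handed in; nothing more can be done
the job is handed in; nothing more can be done
```

The cutter is loaded and the job is handed in. I swung the bow up by its handle, took the large block from the board, set it on the bed and pressed it into the corner of stop and fence. It is still held there. The clock was at about 26 s of the 72 s allowed.

My last checks before handing in:
- **Bow:** up at about 1.66 rad.
- **Pressing force:** the wrist reads about 9 N towards the fence and 12 N towards the stop, with the block gripped at about 50 N. These are wrist readings, so the contact forces on the block itself were not measured separately.
- **Position:** the back of the block is at x ≈ 573 mm, against a fence face expected at about 575 mm. Its end is at y ≈ 245 mm.
- **Flat and square:** the block's top is level to about 0.017 rad. Its squareness is inferred: the tool sits about 0.004 rad off the cutter's measured yaw.
- **At rest:** joint speeds were close to zero.
- **Other things on the counter:** nothing looked moved in the camera images; I did not re-measure their positions.

One disagreement: the first camera estimate put the stop's face at y ≈ 240 mm, but by contact it came out at about 244 mm. I relied on the contact.

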